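# Tighten a rack-foot bolt until the click wrench trips

### The job

Tighten the bolt on the grey rack-post foot with the click wrench that is already on it: push the handle round clockwise, seen from above, until the bolt is tight and the handle snaps over at its joint. Stop as soon as it snaps so that the bolt is not over-tightened, leave the wrench as it is with its handle folded, and do not disturb the things standing around.

Things in the scene. Friction and masses are not known exactly. Their poses are not given: they have to be found in the camera images.
- bolt_axis (a point): Axis of the bolt to tighten, at wrench height (72 mm above the table). The bolt stands upright in a corner of a grey rack-post foot (plate 120 x 100 mm) on a dark steel base 150 x 125 x 24 mm, all fixed to the table. A socket and a click wrench already sit on the bolt and stay on it; wrench head 41 mm diameter, its top 87 mm above the table.
- post_top (a point): Centre of the top of the foot's hollow grey post stub, 42 mm square, 105 mm above the table, 63 mm from the bolt axis on the side away from the wrench handle. Fixed.
- pivot (a point): The wrench's breakaway hinge, an upright pin between head and handle, 50 mm from the bolt axis, 72 mm above the table. The whole wrench lies level and turns in a level plane, 195 mm from the bolt axis to the handle's end.
- grip (a point): Middle of the wrench handle's round black grip (24 mm diameter, 88 mm long, level, centre line 72 mm above the table), 95 mm from the pivot and, while the handle is straight, 145 mm from the bolt axis. Moves with the handle. Nothing stands under the handle's path but low things up to 25 mm tall.
- bolt_turn (a joint): Turn of wrench head and bolt, rad; grows clockwise seen from above. Starts between 0 and 0.25; the bolt comes up tight (hard) at 0.60. Until then it turns with steady friction, about 3 to 6 N at the middle of the grip; it stays where it is left.
- handle_click (a joint): Fold of the handle about the pivot, rad; 0 = straight, grows clockwise seen from above. It stays straight until the bolt is tight and about 6 to 10 N acts at mid-grip; the push then gets easier up to about 0.25 rad, where the handle snaps by itself to its stop at 0.45 and stays, running about 15 mm ahead of the pusher.
- bolt_overturn (a joint): Over-tightening of the bolt, rad; 0 at the start. Grows for good only if more than about 15 N is applied at the grip (after the handle has reached its folded stop).
- aerosol_7_mid (a point): Bystander: purple aerosol can with white cap, upright, 65 dia x 201 tall mm; the point is at its centre. Not to be disturbed.
- aerosol_8_mid (a point): Bystander: yellow aerosol can with white cap, upright, 65 dia x 204 tall mm; the point is at its centre. Not to be disturbed.
- bottle_9_mid (a point): Bystander: purple bottle with dark cap, upright, 65 dia x 189 tall mm; the point is at its centre. Not to be disturbed.
- tub_mid (a point): Bystander: round tub with dark lid, 101 dia x 73 tall mm; the point is at its centre. Not to be disturbed.
- masking_tape_mid (a point): Bystander: roll of masking tape lying flat, 100 dia x 25 tall mm; the point is at its centre. Not to be disturbed.
- screw_carton_mid (a point): Bystander: small card box of screws, 68 x 110 x 50 tall mm; the point is at its centre. Not to be disturbed.
- tape_measure_mid (a point): Bystander: yellow tape measure, 36 x 87 x 64 tall mm; the point is at its centre. Not to be disturbed.

How it is judged (in metres and radians):
At the end, for the whole second after the job is handed in: The bolt is tight (bolt_turn above 0.52 rad), the handle has snapped over and stays folded (handle_click above 0.36 rad), the bolt is not over-tightened (bolt_overturn below 0.05 rad), and the wrench is at rest (value of joint bolt_turn above 0.52 rad and value of joint handle_click above 0.36 rad and value of joint bolt_overturn below 0.05 rad and velocity of joint handle_click between -0.05 and 0.05 rad/s and velocity of joint bolt_turn between -0.05 and 0.05 rad/s); the robot touches nothing.
It fails at once if the bolt is over-tightened (turned more than 0.05 rad past tight) (value of joint bolt_overturn above 0.05 rad).
It fails at once if a bystander is moved more than 30 mm (distance of any of aerosol_7_mid, aerosol_8_mid, bottle_9_mid, tub_mid, masking_tape_mid, screw_carton_mid, tape_measure_mid from where it was at the start of the episode above 0.03 m).
It also fails if it takes over 32 s, if anything falls off the work surface, if the arm or the gripper's body presses on something with over 40 N, if the wrist force passes 120 N, or if a joint passes its speed limit or range.

### The arm

A 6-joint arm with a two-finger parallel gripper is mounted at the origin on a cart in front of the work surface, level with it; the furniture and walls round the work are solid. World frame = base frame: x ahead of the robot, y to its left, z up, the work surface at z = 0. Lengths are in mm, angles in rad, forces in N, time in s.
With the tool pointing down it reaches from about 250 to 775 mm from the base axis. Payload 4 kg.
Tool frame: the origin (TCP) lies midway between the tips of the shut fingers; the grasp point (between the pads) lies 19 mm behind it (robot.grip_point_offset is the distance from the TCP to the grasp point, in mm); z points along the fingers, y is the line along which they close (so a half turn about z gives the same grasp; the last joint's range is limited). The gripper opens to 85 mm and grips with 20 to 120 N. Pads are 22 mm wide; open, the fingers measure 114 mm over their backs; the gripper's body (76 mm by 85 mm) begins 54 mm behind the grasp point. The pads swing forward as they close: fully open they stand 13 mm farther back than shut.
Start: joints at [-1.25, 0.087, 1.371, -0, 1.684, -0.103], TCP at [226.174, -501.361, 231.341] pointing down, gripper open.
Joint ranges: [-3.1, 3.1], [-0.76, 2.03], [0.27, 2.55], [-1.08, 4.22], [0.17, 2.65], [-2.57, 2.57]. Speed limits (rad/s): [2.79, 2.79, 3.14, 3.14, 3.14, 3.14].

### API

Orientations are given as [roll, pitch, yaw] about the fixed x, y, z axes, in that order (R = Rz(yaw) Ry(pitch) Rx(roll)).
In Python, from bench import robot, solver, imaging, current_time_s, current_q, current_joint_velocities, current_joint_torque, current_position, current_tool_rot, current_contact_force, current_ft_torque, current_grip_width, current_grip_force gives the robot as it stands. The module is installed in compiled form; this text tells all that it offers. Calls block until the motion is done:
- robot.move_to(position, orientation): joint-space move of the TCP to a pose.
- robot.servo_line(position, v=150, attitude=None): straight line of the TCP; attitude=None keeps the orientation; v is the mean speed in mm/s.
- robot.move_j(angles): joint-space move.
- robot.grip(opening): finger opening in mm; the grip force is fixed at half the most; returns when the fingers have stopped.
- robot.dwell(seconds).
- solver.inverse_kinematics(position, orientation): joint angles nearest the present ones, or None.
- imaging.grab_frame(name): name is "scene" or "top"; returns a dict with "frame" (480x640x3 uint8, red, green, blue), "camera_matrix" (3x3 intrinsics, pixels), "origin" and "rotation" of the camera in the world. Camera axes: x right, y up, looking along -z (the intrinsics and any distortion apply to the point x, -y, -z); pixel columns grow to the right and rows downward; lengths in mm; the calibration is good to about 2 mm. A picture is of the moment at which its call begins. There is no depth.
A pose or a line that the arm cannot do raises robot.Unreachable and nothing moves.
- robot.sign_off(): hands the job in; it is judged then, once.
Readings, each from a call of its own:
- current_time_s(): time.
- current_q(): joint angles.
- current_joint_velocities(): joint speeds.
- current_joint_torque(): joint torques, N m.
- current_position(): TCP position.
- current_tool_rot(): TCP orientation.
- current_contact_force(): force on the tool from outside, world axes, zero at the start.
- current_ft_torque(): the same for the moment, N m.
- current_grip_width(): finger opening in mm.
- current_grip_force(): force on a finger pad.
Only numpy, scipy, OpenCV 4.12 (cv2) and the standard library are available. Lean on these libraries where they do the work, as an engineer would, in place of code of your own. Each camera call takes 0.05 s, during which the arm holds its last target. There are 200 camera calls.

## Working session

There is one attempt and no reset: what is moved stays moved. The work goes in short steps, each a Python script; the robot and the scene stay as the last script left them, time stands still between calls to the robot, and variables do not carry over. Pictures are saved under pics/ and viewed, at most 10 in all, crops included, and the job is handed in when it is done.

```bash
mkdir -p pics; python3 - <<'E'
from bench import *
import cv2,pickle
for n in("top","scene"):
    d=imaging.grab_frame(n); pickle.dump(d,open(n+".pkl","wb"))
    cv2.imwrite(f"pics/{n}0.png",d["frame"][:,:,::-1]); print(n,d["origin"],d["rotation"],d["camera_matrix"],[k for k in d])
print(current_time_s(),current_tool_rot())
E
```

```text
top [ 525.81455518  -88.18873078 1151.89441931] [ 6.93714293e-02 -7.89447036e-04 -1.55635554e+00] [[478.66810635   0.         319.61168776]
 [  0.         478.66810635 242.94407736]
 [  0.           0.           1.        ]] ['frame', 'camera_matrix', 'origin', 'rotation']
scene [-367.62075664 -852.65121696  902.32545976] [ 0.99203     0.01248835 -0.92247674] [[561.34229725   0.         321.06232948]
 [  0.         561.34229725 247.0645054 ]
 [  0.           0.           1.        ]] ['frame', 'camera_matrix', 'origin', 'rotation']
0.1 [-3.13952491e+00 -2.02708174e-04  4.23740321e-01]
```

View pics/top0.png

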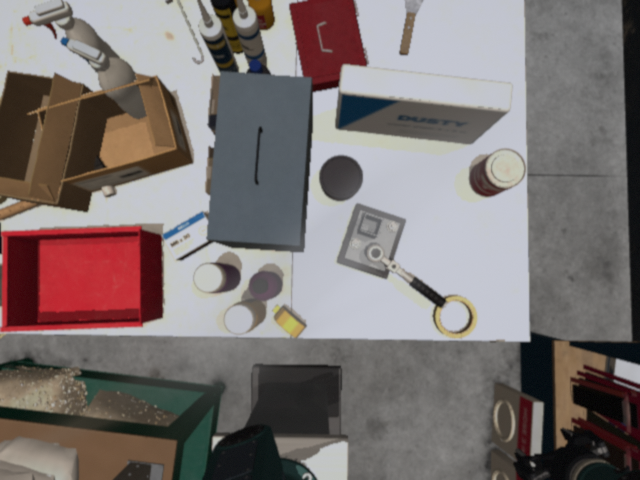

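View pics/scene0.png

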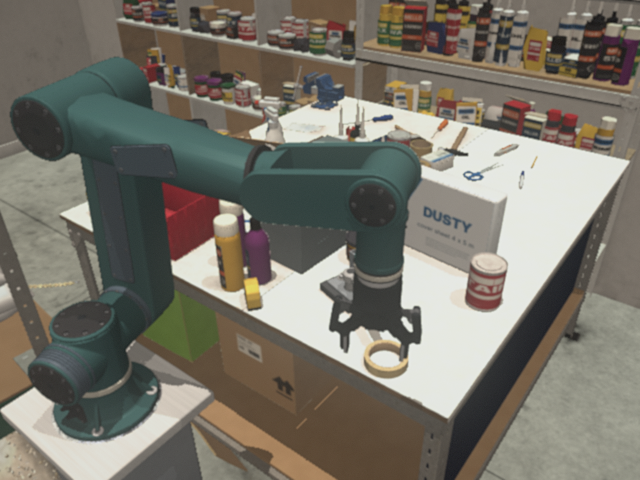

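The top view shows the bolt/head at about (375,253), the grip running from (412,280) to (443,303), and the tape roll at (455,315) under the handle end. The tape measure is at (288,320) and the cans at (240,280). Clockwise carries the handle down and left in the image, so the push starts from its upper-right side.

```bash
cat > h.py <<'E'
from bench import *
import numpy as np,cv2
from scipy.spatial.transform import Rotation as Ro
def ray(d,uv,z):
    K=d["camera_matrix"];p=np.linalg.inv(K)@[uv[0],uv[1],1];w=Ro.from_euler('xyz',d["rotation"]).as_matrix()@[p[0],-p[1],-p[2]]
    return d["origin"]+w*(z-d["origin"][2])/w[2]
def grip_px(d,box):   # dark grip in box u0,v0,u1,v1 -> centre, end-to-end px
    u0,v0,u1,v1=box; m=(d["frame"][v0:v1,u0:u1].max(2)<60).astype(np.uint8)
    n,l,s,c=cv2.connectedComponentsWithStats(m); i=1+np.argmax(s[1:,4]); m=(l==i)
    ys,xs=np.nonzero(m); r=cv2.minAreaRect(np.c_[xs+u0,ys+v0].astype(np.float32)); return r
E
python3 - <<'E'
from h import *; import pickle
d=pickle.load(open("top.pkl","rb"))
r=grip_px(d,(395,260,460,320)); print(r)
b=cv2.boxPoints(r); 
g=ray(d,r[0],76);print("grip",g)
print("corners",[ray(d,q,72).round() for q in b])
for n,uv,z in(("bolt",(375,253),87),("post",(370,226),105),("tape",(455,315),25),("measure",(289,320),64),("piv",(392,266),76)):print(n,ray(d,uv,z).round(1), np.hypot(*(ray(d,uv,z)-g)[:2]).round(1))
im=d["frame"][195:345,330:490,::-1];cv2.imwrite("pics/crop.png",cv2.resize(im,None,fx=5,fy=5,interpolation=2)[:600 if 0 else 750][:, :800][:600])
E
```

```text
((427.60003662109375, 292.20001220703125), (37.60000228881836, 9.199999809265137), 36.869895935058594)
grip [ 493.61312148 -331.15296      76.        ]
corners [array([ 510., -292.,   72.]), array([ 527., -304.,   72.]), array([ 477., -372.,   72.]), array([ 461., -360.,   72.])]
bolt [ 579.2 -211.6   87. ] 147.0
post [ 637.5 -198.2  105. ] 195.9
tape [ 440.  -406.6   25. ] 92.6
measure [426.4 -21.5  64. ] 316.9
piv [ 551.  -251.3   76. ] 98.4
```

View pics/crop.png

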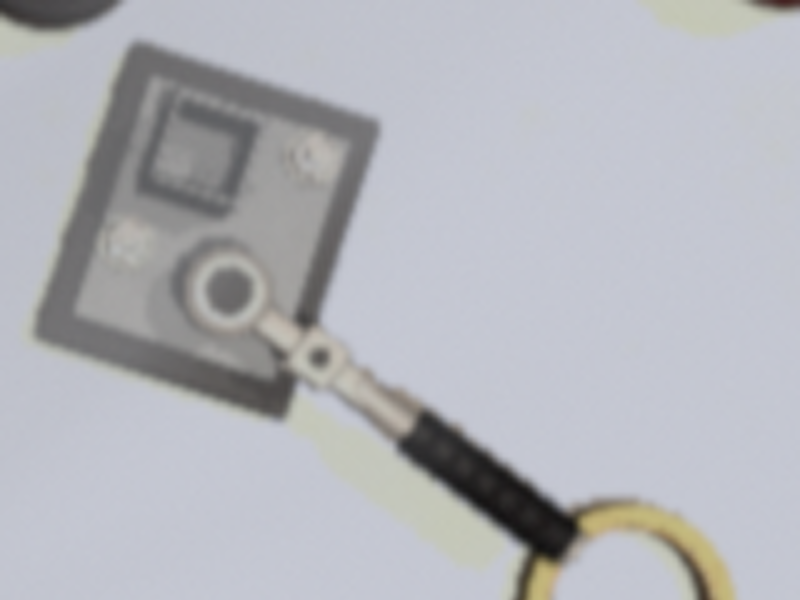

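```bash
cat >> h.py <<'E'
B=np.array([580.,-213.5]); A0=np.arctan2(-331.2+213.5,493.6-580)
def pose(th,s=23,R=145,flip=0,z=45):
    a=A0-th; u=np.array([np.cos(a),np.sin(a)]); t=np.array([u[1],-u[0]])
    yaw=np.arctan2(t[1],t[0])+flip; yaw=(yaw+np.pi)%(2*np.pi)-np.pi
    p=B+R*u-s*t; return [p[0],p[1],z],[np.pi,0,yaw],t
E
python3 - <<'E'
from h import *
for f in(0,np.pi/2,np.pi,-np.pi/2):
    for th in(-.2,.3,1.0):
        p,o,t=pose(th,flip=f); q=solver.inverse_kinematics(p,o); print(round(f,2),th,np.round(p),round(o[2],2),None if q is None else np.round(q,2))
E
```

```text
0 -0.2 [ 540. -355.   45.] 2.71 [-0.67  0.4   1.37  0.    1.37 -1.81]
0 0.3 [ 477. -318.   45.] 2.21 [-0.69  0.25  1.57  0.    1.33 -1.32]
0 1.0 [ 434. -227.   45.] 1.51 [-0.6   0.07  1.77  0.    1.3  -0.54]
1.57 -0.2 [ 540. -355.   45.] -2.0 None
1.57 0.3 [ 477. -318.   45.] -2.5 None
1.57 1.0 [ 434. -227.   45.] 3.08 [-0.6   0.07  1.77  0.    1.3  -2.11]
3.14 -0.2 [ 540. -355.   45.] -0.43 [-0.67  0.4   1.37 -0.    1.37  1.34]
3.14 0.3 [ 477. -318.   45.] -0.93 [-0.69  0.25  1.57 -0.    1.33  1.82]
3.14 1.0 [ 434. -227.   45.] -1.63 None
-1.57 -0.2 [ 540. -355.   45.] 1.14 [-0.67  0.4   1.37  0.    1.37 -0.24]
-1.57 0.3 [ 477. -318.   45.] 0.64 [-0.69  0.25  1.57 -0.    1.33  0.25]
-1.57 1.0 [ 434. -227.   45.] -0.06 [-0.6   0.07  1.77 -0.    1.3   1.03]
```

```bash
python3 - <<'E'
from h import *
robot.grip(0)
p,o,t=pose(-.3,z=170); robot.move_to(p,o)
p[2]=45; robot.servo_line(p,v=150)
robot.dwell(.2)
print(current_time_s(),current_position(),current_contact_force())
for i in range(2):
    robot.dwell(.1);print(current_contact_force())
d=imaging.grab_frame("top");cv2.imwrite("pics/a.png",cv2.resize(d["frame"][195:345,330:490,::-1],None,fx=4,fy=4,interpolation=2)[:600])
E
```

```text
3.625 [ 555.03367201 -358.56103568   46.56313913] [-1.06372025  0.25866565 -0.19367172]
[-0.08796649 -0.35934122  0.45244227]
[-0.57380604  0.68770025 -0.66762833]
```

View pics/a.png

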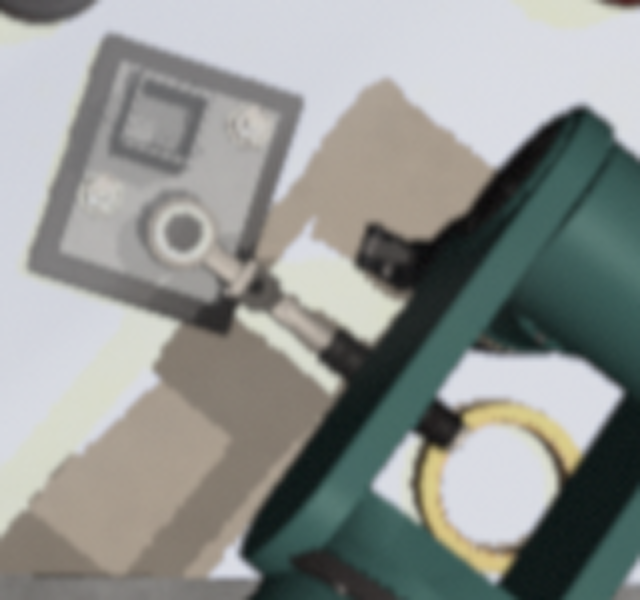

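The gripper is down on the upper-right side of the handle, clear of the tape roll. Next is the stepwise push with force logging.

```bash
cat > push.py <<'E'
from h import *
import sys
def F(t):
    f=[]
    for _ in range(4): robot.dwell(.01); f.append(current_contact_force()[:2])
    return -np.mean(f,0)@t
th=float(sys.argv[1]); end=float(sys.argv[2]); seen=0; low=0; log=[]
while th<end:
    th+=2/145; p,o,t=pose(th); robot.servo_line(p,v=30,attitude=o); f=F(t); log.append((round(th,3),round(f,1)))
    seen=max(seen,f); low=low+1 if (seen>2.5 and f<1.2) else 0
    if f>12.5 or low>=2: break
print(log,current_time_s(),current_position())
E
python3 push.py -.3 0.95
```

```text
[(-0.286, np.float64(-0.1)), (-0.272, np.float64(-0.0)), (-0.259, np.float64(0.1)), (-0.245, np.float64(-0.0)), (-0.231, np.float64(-0.3)), (-0.217, np.float64(-0.0)), (-0.203, np.float64(0.1)), (-0.19, np.float64(0.1)), (-0.176, np.float64(-0.2)), (-0.162, np.float64(0.1)), (-0.148, np.float64(-0.1)), (-0.134, np.float64(0.0)), (-0.121, np.float64(0.0)), (-0.107, np.float64(-0.3)), (-0.093, np.float64(-0.5)), (-0.079, np.float64(0.6)), (-0.066, np.float64(-0.5)), (-0.052, np.float64(0.5)), (-0.038, np.float64(0.0)), (-0.024, np.float64(0.3)), (-0.01, np.float64(-0.0)), (0.003, np.float64(3.8)), (0.017, np.float64(5.2)), (0.031, np.float64(5.2)), (0.045, np.float64(5.2)), (0.059, np.float64(5.1)), (0.072, np.float64(5.1)), (0.086, np.float64(5.8)), (0.1, np.float64(5.7)), (0.114, np.float64(5.3)), (0.128, np.float64(5.4)), (0.141, np.float64(5.1)), (0.155, np.float64(5.3)), (0.169, np.float64(5.2)), (0.183, np.float64(5.3)), (0.197, np.float64(4.9)), (0.21, np.float64(5.5)), (0.224, np.float64(5.5)), (0.238, np.float64(5.0)), (0.252, np.float64(5.7)), (0.266, np.float64(4.9)), (0.279
[... 225 characters left out ...]
, (0.403, np.float64(4.8)), (0.417, np.float64(5.5)), (0.431, np.float64(5.0)), (0.445, np.float64(5.4)), (0.459, np.float64(5.0)), (0.472, np.float64(5.2)), (0.486, np.float64(4.7)), (0.5, np.float64(5.0)), (0.514, np.float64(5.1)), (0.528, np.float64(5.0)), (0.541, np.float64(5.0)), (0.555, np.float64(5.6)), (0.569, np.float64(4.9)), (0.583, np.float64(5.3)), (0.597, np.float64(7.2)), (0.61, np.float64(8.1)), (0.624, np.float64(7.9)), (0.638, np.float64(7.3)), (0.652, np.float64(6.3)), (0.666, np.float64(5.9)), (0.679, np.float64(5.1)), (0.693, np.float64(3.4)), (0.707, np.float64(2.3)), (0.721, np.float64(0.6)), (0.734, np.float64(-0.1))] 25.125 [ 442.66673245 -264.62866637   44.80799462]
```

The trace shows steady friction, a peak of 8.1 N once tight, then a drop to zero, which is the snap. I'll back off and take one look.

```bash
python3 - <<'E'
from h import *
p,o,t=pose(.734); c=current_position()
robot.servo_line([c[0]-40*t[0],c[1]-40*t[1],45],v=100)
d=imaging.grab_frame("top");cv2.imwrite("pics/b.png",cv2.resize(d["frame"][195:345,330:490,::-1],None,fx=4,fy=4,interpolation=2)[:600])
print(current_time_s(),current_contact_force())
E
```

```text
25.7167 [-0.0541779   0.58964549 -1.06610044]
```

View pics/b.png

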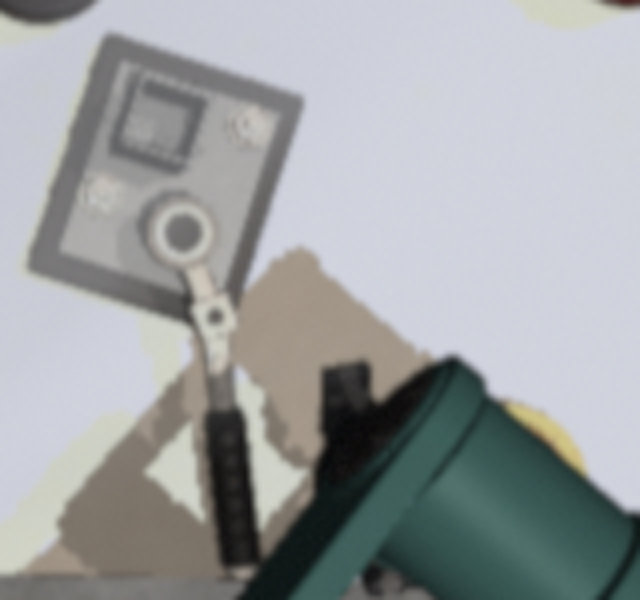

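In the picture the head points 70° below horizontal at bolt (183,230) to pivot (215,317), and the handle 85° with its end at (238,565). The fold is therefore only about 0.25 rad: it stopped at the dead point and has not snapped. I'll push a further ~11 mm. The folded stop is another ~11 mm beyond that, so this is safe.

```bash
python3 - <<'E'
from h import *
p,o,t=pose(.72); robot.servo_line(p,v=100,attitude=o)
for th in(.75,.78,.81):
    p,o,t=pose(th); robot.servo_line(p,v=40,attitude=o); f=-current_contact_force()[:2]@t; print(th,round(f,1))
    if f>9: break
c=current_position()
robot.servo_line([c[0]-45*t[0],c[1]-45*t[1],45],v=120)
d=imaging.grab_frame("top");cv2.imwrite("pics/c.png",cv2.resize(d["frame"][195:345,330:490,::-1],None,fx=4,fy=4,interpolation=2)[:600])
print(current_time_s(),current_contact_force())
E
```

```text
0.75 0.2
0.78 0.4
0.81 0.4
27.5917 [-0.08475973  0.40184959  0.33560139]
```

View pics/c.png

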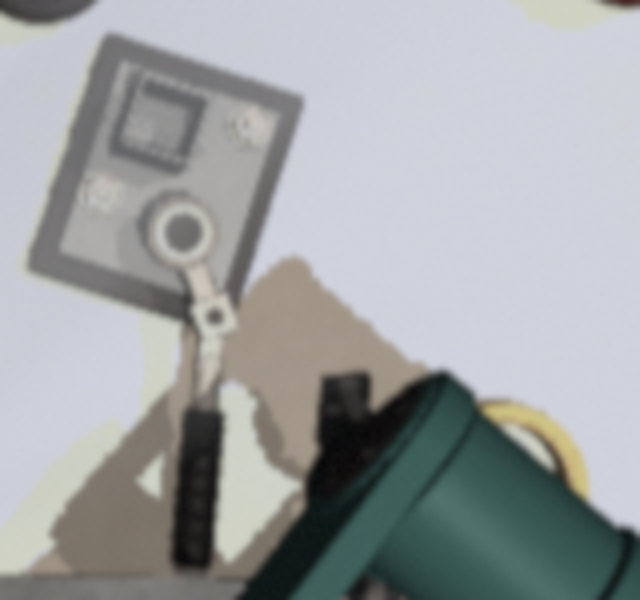

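The handle end is now at (191,567) and the head is unmoved, so the fold is about 95.5° − 70° ≈ 0.45 rad. It has snapped to its stop and the robot is clear.

```bash
python3 -c "
from bench import *
print(robot.sign_off(),current_time_s())"
```

```text
the job is handed in; nothing more can be done
the job is handed in; nothing more can be done
```

The bolt is tight, the handle is snapped over and folded at about 0.45 rad (measured in the last picture), the highest push I read was about 8 N, nothing nearby was touched that I saw, and I handed the job in shortly after 27.6 s; no verdict came back.

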